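File a recipe board in a lever-arch binder

ROBOT

A 7-joint arm with a two-finger parallel gripper is mounted at the origin on the work surface. World frame = base frame: x ahead of the robot, y to its left, z up, the work surface at z = 0. Lengths are in mm, angles in rad, forces in N, time in s.
With the tool pointing down it reaches from about 400 to 875 mm from the base axis. Payload 4.4 kg.
Tool frame: the origin (TCP) lies midway between the tips of the shut fingers; the grasp point (between the pads) lies ctrl.grip_depth behind it (ctrl.grip_depth is the distance from the TCP to the grasp point, in mm); z points along the fingers, y is the line along which they close (so a half turn about z gives the same grasp; the last joint's range is limited). The gripper opens to 85 mm and grips with 20 to 120 N. Pads are 22 mm wide; open, the fingers measure 114 mm over their backs; the gripper's body (76 mm by 85 mm) begins 54 mm behind the grasp point. The pads swing forward as they close: fully open they stand 13 mm farther back than shut.
Start: joints at [1.228, 0.628, 0.038, 1.517, -0.027, 0.996, -0.02], TCP at [177.659, -625.264, 231.313] pointing down, gripper open.
Joint ranges: [-3.06, 3.06], [-0.37, 2.12], [-1.25, 1.32], [0.18, 2.47], [-1.1, 4.24], [0.23, 1.98], [-2.94, 2.94]. Speed limits (rad/s): [2.57, 2.57, 3.14, 3.14, 3.14, 3.14, 3.14].

INTERFACE

Orientations are given as [roll, pitch, yaw] about the fixed x, y, z axes, in that order (R = Rz(yaw) Ry(pitch) Rx(roll)).
In Python, from cell import ctrl gives the robot as it stands.
- The arm moves only by the tool carry_out, never from a script. Its argument "deltas" is one flat list of numbers, 7 for each row, row after row: the turn, a rotation vector about the tool's x, y, z in degrees, then the shift along the tool's x, y, z in m, then the closure, from -1 (fully open) to 1 (shut). In form: [wx, wy, wz, dx, dy, dz, claw, wx, wy, wz, dx, dy, dz, claw, ...]. A call has 1 to 12 rows; each row shifts and turns the commanded pose from where the row before left it, along the tool's axes as they then stand; what a row does not reach is not made up. A row lasts 1/8 s, in which the tool goes at most 62.5 mm and 10.7 degrees, less where a joint would pass 70% of its speed; a pose out of reach is approached as far as the arm can. A call with a gripper value outside its range is refused whole. The fingers move at their own pace and stop on an object; the grip force is fixed at half the most. Time passes only in rows, so rows that do not move let the fingers close. It gives the time, the measured TCP pose, the force, the opening and the grip force at its end, in the units of the state.
- ctrl.read_state(): the state, without advancing time (a new reading comes with each control period).
- ctrl.get_image(name): name is "scene" or "top" or "wrist"; returns the picture (420x560x3 uint8, red, green, blue); there is no depth.
- ctrl.calibration(name): a dict with "mtx" (3x3 intrinsics, pixels), "distortion" ([k1, k2, p1, p2, k3] as OpenCV has them; the pictures are not rectified), "R" (3x3) and "t" (3): a world point X has camera coordinates R X + t. Camera axes: x right, y down, z forward; pixel columns grow to the right and rows downward; lengths in mm; the calibration is good to about 2 mm. A picture is of the moment at which its call begins: read the wrist's pose just before it. calibration takes no time and is no camera call; for the wrist camera it gives the pose at the moment of the call.
- ctrl.finish_job(): hands the job in; it is judged then, once.
The state is a dict: "clock": time; "qpos": joint angles; "qd": joint speeds; "tau": joint torques, N m; "eef_pos": TCP position; "tool_rot": TCP orientation; "force": force on the tool from outside, world axes, zero at the start; "torque": the same for the moment, N m; "width": finger opening in mm; "gripper_force": force on a finger pad.
Only numpy, scipy, OpenCV 4.12 (cv2) and the standard library are available. Lean on these libraries where they do the work, as an engineer would, in place of code of your own. Each camera call takes 0.05 s, during which the arm holds its last target. There are 200 camera calls.

TASK

File the loose recipe board in the blue lever-arch binder that lies open on the kitchen counter: lift the red-barred lever until the rings spring fully open, thread the board's two holes over the two posts with its wide side over the filed pages, and lower it gently until it lies flat on them, neither dropping nor forcing it. Then press the lever fully down, without straining it, so that the rings close, and let go. Leave the other kitchen things where they are.

Things in the scene. Friction and masses are not known exactly. Their poses are not given: they have to be found in the camera images.
- binder: Blue lever-arch binder lying open and flat, fixed to the counter; covers 4 mm thick, reaching x -285 to +125 mm, y -130 to +170 mm. Origin: underside, midway between its two posts. z up; y runs along the line of posts towards the lever; x points over the filed pages, away from hoops and spine. A steel plate (top at z 8 mm) carries the posts.
- pages_foot (a point): A point of the binder at x +28, y 0, z 8 mm, under the middle of a firm stack of filed pages, x -12 to +68 mm, y -63 to +63 mm, that gives only 1 mm for 8 N; more than 20 N on it or on the posts is forcing. The stack's flat top is at some height from z 10 to 26 mm above the binder's underside: it differs each time and is not reported, so feel for it before letting go.
- hoop_axis (a point): Middle of the pivot of two joined wire hoops (wire 6 mm, at binder y -40 and +40 mm), at binder x -30, z 11 mm. Closed, they arch over to the post tops (highest point z 60 mm); as the lever rises they swing towards binder -x, clear of the posts.
- post_a (a point): Tip of the upright steel post at binder y -40 mm, far from the lever, z 50 mm. Both posts are 8 mm in diameter, tapered over their top 8 mm to 3 mm.
- post_b (a point): Tip of the post at binder y +40 mm, near the lever, z 50 mm.
- lever (a joint): Lever angle (rad) about binder x through point lever_hinge. 0: down, rings closed; grows as the bar is lifted, to a stop at 1.15: rings fully open. Over-centre spring, dead centre at 0.3: below it the lever is drawn down with up to 5 N at the bar; above it it springs open and must be pushed back along its arc with up to 11 N, more when fast. Let go, it goes to the nearer end.
- mount (a joint): Travel (m) of the sprung block that carries the lever's hinge: 0 unloaded, + up, - down, 6 N per mm. It shows how hard the lever is pulled up or pressed down; 4 mm either way (24 N) strains the mechanism.
- lever_bar (a point): Middle of the lever's red round bar, diameter 10 mm, 48 mm long along binder x; it ends a wire loop 54 mm wide (wire 6 mm) that is open inside, so it can be pinched from above with one finger in the loop, and turns between the fingers. With the lever down the bar's middle is 30 mm above the counter, the cover (top 4 mm) below it.
- lever_hinge (a point): Middle of the lever's hinge axis, at binder x -4, y +85, z 16 mm; with the lever down the bar is 72 mm from it in binder +y and 14 mm above it.
- card: Loose white rigid recipe board, 80 x 130 x 6 mm, about 80 g, flat on the counter. Origin: underside, midway between its two holes (10 mm diameter, at y -40 and +40 mm); z up, x from the holes to the wide printed side: it reaches x -13 to +67 mm, y -65 to +65 mm. Green grip ridge on top, centred at x +16, y 0: 12 mm thick (x), 40 mm long (y), from z 6 to 30 mm.
- hole_a (a point): Centre of the hole at board y -40 mm, at the underside; goes over post_a.
- hole_b (a point): Centre of the hole at board y +40 mm, at the underside; goes over post_b.
- trivet: Bystander: round cork trivet, diameter 110 mm, 12 mm high, loose. Origin: centre of the underside.
- mug: Bystander: blue mug, diameter 80 mm, 95 mm high. Origin: centre of the underside.
- jam: Bystander: jam jar, diameter 68 mm, 85 mm high. Origin: centre of the underside.
- herbs: Bystander: herb jar, diameter 44 mm, 90 mm high. Origin: centre of the underside.
- lemon: Bystander: lemon standing on end, diameter 52 mm, 55 mm high. Origin: centre of the underside.
- salt: Bystander: steel salt shaker, diameter 44 mm, 78 mm high. Origin: centre of the underside.
- spoon: Bystander: teaspoon 150 mm long lying loose on the binder's back cover beside the pages, about 105 mm from the line of posts and along it; wooden handle, steel bowl. Origin: its middle, underside.
Things that resemble listed ones, but are neither listed nor needed, are in the scene too. Of the things like the card, leave any that is black or turquoise; of the rest the smaller one is meant.

How it is judged (in metres and radians):
On the way, in this order (a step that is already met when the one before it is completed fails the run):
1. the lever is lifted and the rings are open (value of joint lever above 1 rad), for 0.2 s.
2. with the rings open the board lies over both posts, flat on the pages, let go (value of joint lever above 1 rad and horizontal distance between hole_a and post_a below 0.004 m and horizontal distance between hole_b and post_b below 0.004 m and z of card in the frame of binder below 0.0285 m and angle between card's own z axis and vertical below 0.06 rad and contact force between the fingers and card below 0.1 N and linear speed of card below 0.02 m/s), for 0.2 s.
At the end, for the whole second after the job is handed in: the lever is fully down (within 0.06 rad), the rings closed; both holes of the board are round their posts (within 4 mm, a to a and b to b) and the board lies flat on the pages (within 0.06 rad, underside no more than 28.5 mm above the binder's underside), at rest (value of joint lever below 0.06 rad and horizontal distance between hole_a and post_a below 0.004 m and horizontal distance between hole_b and post_b below 0.004 m and z of card in the frame of binder below 0.0285 m and angle between card's own z axis and vertical below 0.06 rad and linear speed of card below 0.02 m/s); the robot touches nothing.
It fails at once if the board is pressed on the binder with more than 20 N (contact force between card and binder above 20 N).
It fails at once if the board is dropped (it moves faster than 0.12 m/s with no finger on it) (linear speed of card above 0.12 m/s and contact force between the fingers and card below 0.1 N).
It fails at once if the lever is strained: its sprung mount is pushed or pulled more than 4 mm (about 24 N) (value of joint mount above 0.004 m or value of joint mount below -0.004 m).
It fails at once if another kitchen thing is moved by more than 25 mm (distance of any of trivet, mug, jam, herbs, lemon, salt, spoon from where it was at the start of the episode above 0.025 m).
It also fails if it takes over 64 s, if anything falls off the work surface, if the arm or the gripper's body presses on something with over 40 N, if the wrist force passes 120 N, or if a joint passes its speed limit or range.

## Working session

There is one attempt and no reset: what is moved stays moved. The work goes in short steps, Python scripts to look and compute and a tool call to move; the robot and the scene stay as the last step left them, time stands still between calls to the robot, and variables do not carry over. Pictures are saved under pics/ and viewed, at most 10 in all, crops included, and the job is handed in when it is done.

Besides the shell and the picture viewer there is one more tool, called after ">>>" as name(argument=value, ...) on one line, values as JSON. carry_out: Moves the arm, as the interface text tells. Its arguments: {"type":"object","properties":{"deltas":{"type":"array"}},"required":["deltas"]}

```bash
mkdir -p pics; ls
cat > h.py <<'E'
import numpy as np, cv2
from cell import ctrl
from scipy.spatial.transform import Rotation as Ro
def save(n,f): 
    c=ctrl.calibration(n); im=ctrl.get_image(n); cv2.imwrite('pics/'+f+'.png',im[:,:,::-1]); np.savez('pics/'+f,**{k:np.array(c[k]) for k in ('mtx','distortion','R','t')}); return im
def ray(f,uv,z):
    c=np.load('pics/'+f+'.npz'); p=cv2.undistortPoints(np.array(uv,float).reshape(-1,1,2),c['mtx'],c['distortion']).reshape(-1,2)
    d=np.c_[p,np.ones(len(p))]@c['R']; o=-c['R'].T@c['t']; z=np.broadcast_to(z,len(d)); return o+d*((z-o[2])/d[:,2])[:,None]
def proj(f,X):
    c=np.load('pics/'+f+'.npz'); return cv2.projectPoints(np.array(X,float).reshape(-1,3),cv2.Rodrigues(c['R'])[0],c['t'],c['mtx'],c['distortion'])[0].reshape(-1,2)
E
python3 - <<'E'
from h import *
a=save('top','top0');b=save('scene','scene0')
print(ctrl.read_state(),ctrl.grip_depth)
c=ctrl.calibration('top');print(c)
E
```

```text
pics
{'clock': 0.1, 'qpos': array([ 1.22818531,  0.62925267,  0.03846583,  1.51827575, -0.02701576,
        0.99632824, -0.02002621]), 'qd': array([ 0.00035231, -0.00111957, -0.00078528, -0.00222407,  0.00161056,
       -0.00080766, -0.00010376]), 'tau': array([ 4.04701685e-03, -5.64543879e+01,  1.23122837e+00, -1.93975532e+01,
        1.13821260e-02,  5.46350828e-03, -6.29482855e-06]), 'eef_pos': array([ 177.50276858, -624.69710765,  230.47959133]), 'tool_rot': array([-3.13984720e+00,  1.72615046e-05,  2.76759025e-01]), 'force': array([-0.43076773,  0.40201307,  0.05136473]), 'torque': array([ 0.02973397,  0.01072256, -0.03285416]), 'gripper_force': 0.0, 'width': 85.38889687596071} 18.700000000000003
{'mtx': array([[384.2613728 ,   0.        , 281.97453016],
       [  0.        , 384.2613728 , 215.18748192],
       [  0.        ,   0.        ,   1.        ]]), 'distortion': array([0.03419707, 0.        , 0.        , 0.        , 0.        ]), 'R': array([[ 0.0194593 , -0.99980013, -0.00458663],
       [-0.971592  , -0.01782766, -0.23598974],
       [ 0.2358608 ,  0.00904853, -0.97174472]]), 't': array([  17.50467049,  576.09634589, 1038.52802791])}
```

View pics/top0.png

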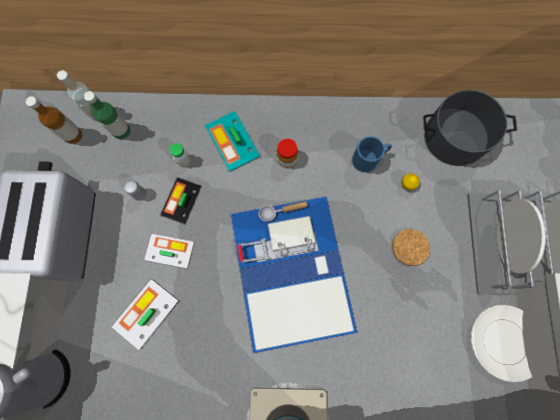

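View pics/scene0.png

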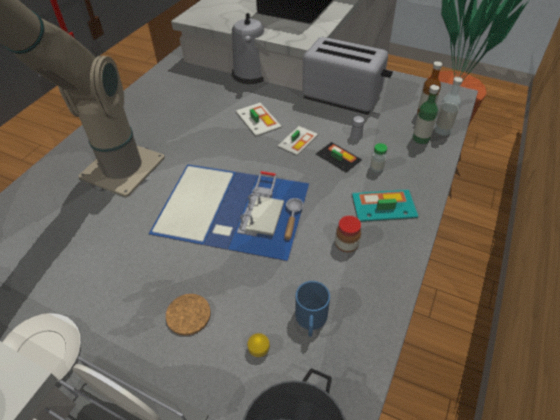

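The top view shows the binder at about (290,270), with its red bar at (240,254). The smaller white board is at (170,251), with its holes on the lower side. I'll enlarge both.

Run:
```python
import cv2
im=cv2.imread('pics/top0.png')
a=cv2.resize(im[190:360,225:365],None,fx=4.2,fy=3.5,interpolation=cv2.INTER_CUBIC)
a=cv2.resize(im[195:285,230:350],(800,600),interpolation=cv2.INTER_CUBIC)
b=cv2.resize(im[225:285,135:215],(800,600),interpolation=cv2.INTER_CUBIC)
cv2.imwrite('pics/ca.png',a);cv2.imwrite('pics/cb.png',b)
```

```text
(no output)
```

View pics/ca.png

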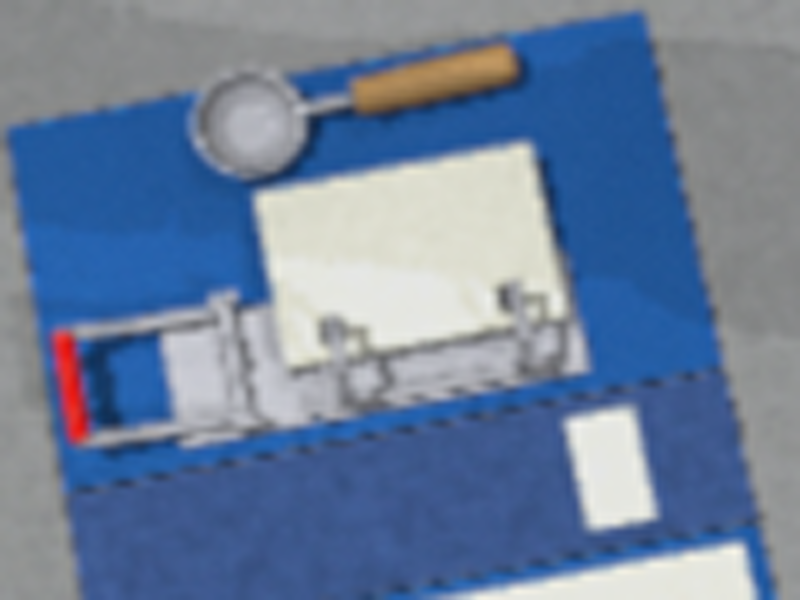

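View pics/cb.png

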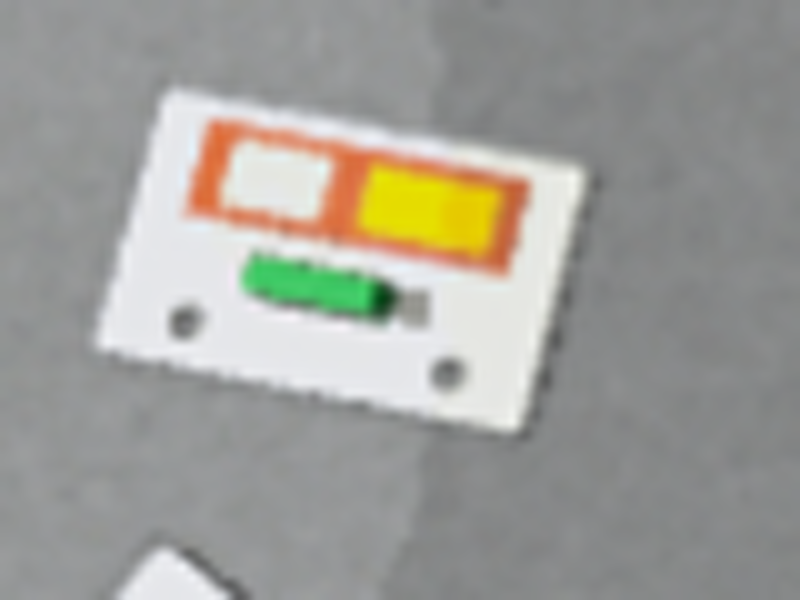

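```bash
cat >> h.py <<'E'
from scipy.optimize import least_squares
def fit(f,uv,P,z0=0):
    P=np.array(P,float)
    g=lambda q:np.c_[P[:,0]*np.cos(q[2])-P[:,1]*np.sin(q[2])+q[0],P[:,0]*np.sin(q[2])+P[:,1]*np.cos(q[2])+q[1],P[:,2]]
    s=ray(f,uv,P[:,2]).mean(0); r=least_squares(lambda q:(proj(f,g(q))-uv).ravel(),[s[0],s[1],0],x_scale=[10,10,.1])
    return r.x,r.fun.reshape(-1,2)
E
python3 - <<'E'
from h import *
A=lambda *p:(np.array(p)+.5)/6.6667-.5+[230,195]
B=lambda *p:(np.array(p)+.5)/10-.5+[135,225]
uv=A((10,128),(643,12),(70,387))
q,r=fit('top0',uv,[(125,170,4),(125,-130,4),(-4,157,30)]);print(q,r)
uv=B((170,90),(588,165),(525,432),(97,348),(186,322),(448,373))
q2,r2=fit('top0',uv,[(67,65,6),(67,-65,6),(-13,-65,6),(-13,65,6),(0,40,6),(0,-40,6)]);print(q2,r2)
R=lambda a:np.array([[np.cos(a),-np.sin(a)],[np.sin(a),np.cos(a)]])
bar=R(q[2])@[-4,157]+q[:2];print('bar',bar, 'ridge',R(q2[2])@[16,0]+q2[:2])
print('hinge',R(q[2])@[-4,85]+q[:2])
E
```

```text
[ 5.05312009e+02 -4.87595295e+00  2.01761026e-01] [[-0.62820643 -0.2281113 ]
 [ 0.41341334 -0.021358  ]
 [ 0.20838462  0.20741717]]
[ 4.50433268e+02  3.68251214e+02 -1.69858882e-01] [[-0.23296685 -0.18371508]
 [ 0.09153884  0.26094249]
 [-0.22178123 -0.09421501]
 [-0.24229584  0.13544725]
 [ 0.26337063 -0.01319636]
 [ 0.3415737  -0.10872799]]
bar [469.9311422  148.13775312] ridge [466.20300588 365.54652177]
hinge [484.3595782   77.59825898]
```

```bash
cat >> h.py <<'E'
def plan(x,y,z,yaw,step=50,cmd=None):
    """rows from the measured pose to TCP x,y,z (mm), tool down with this yaw; one total delta and n"""
    s=ctrl.read_state(); p=np.array(s['eef_pos']); R0=Ro.from_euler('xyz',s['tool_rot'])
    R1=Ro.from_euler('xyz',[np.pi,0,yaw]); w=np.degrees((R0.inv()*R1).as_rotvec())
    d=np.array([x,y,z])-p; n=max(1,int(np.ceil(max(np.linalg.norm(d)/step,np.linalg.norm(w)/9))))
    print('at',p.round(1),s['tool_rot'].round(3),'n',n,'turn/row',(w/n).round(2),'shift after turn/row',(R1.inv().apply(d)/n/1000).round(4),'before-turn axes',(R0.inv().apply(d)/n/1000).round(4),'F',s['force'].round(1),'w',s['width'].round(1),'t',s['clock'].round(2))
E
python3 - <<'E'
from h import *
plan(400,-350,230,.2018)
d=Ro.from_euler('xyz',[np.pi,0,.2018]).inv()
print(d.apply([400-177.5,-350+624.7,0]),d.apply([70,470,-25]))
c=ctrl.calibration('wrist');s=ctrl.read_state()
R=Ro.from_euler('xyz',s['tool_rot']).as_matrix()
print('cam in tool',R.T@(-c['R'].T@c['t']-s['eef_pos']),'axis',R.T@c['R'][2],c['mtx'][0,0],c['distortion'])
E
```

```text
Traceback (most recent call last):
  File "h.py", line 22, in plan
    print('at',p.round(1),s['tool_rot'].round(3),'n',n,'turn/row',(w/n).round(2),'shift after turn/row',(R1.inv().apply(d)/n/1000).round(4),'before-turn axes',(R0.inv().apply(d)/n/1000).round(4),'F',s['force'].round(1),'w',s['width'].round(1),'t',s['clock'].round(2))
                                                                                                                                                                                                                               ^^^^^^^^^^^^^^^^
AttributeError: 'float' object has no attribute 'round'
```

```bash
sed -i "s/s\['width'\].round(1)/round(s['width'],1)/;s/s\['clock'\].round(2)/round(s['clock'],2)/" h.py
python3 - <<'E'
from h import *
plan(400,-350,230,.2018)
d=Ro.from_euler('xyz',[np.pi,0,.2018]).inv()
print(d.apply([400-177.5,-350+624.7,0]),d.apply([70,470,-25]))
c=ctrl.calibration('wrist');s=ctrl.read_state()
R=Ro.from_euler('xyz',s['tool_rot']).as_matrix()
print('cam in tool',R.T@(-c['R'].T@c['t']-s['eef_pos']),'axis',R.T@c['R'][2],c['mtx'][0,0],c['distortion'])
E
```

```text
at [ 177.5 -624.7  230.5] [-3.14   0.     0.277] n 8 turn/row [-0.01  0.    0.54] shift after turn/row [ 0.0341 -0.0281  0.0001] before-turn axes [ 0.0361 -0.0254  0.0001] F [-0.4  0.4  0.1] w 85.4 t 0.1
[ 2.73043873e+02 -2.24529248e+02 -2.74969025e-14] [ 162.78308707 -446.43215225   25.        ]
cam in tool [  83.32557839   -0.40902429 -143.34724268] axis [-3.26038039e-01 -1.87158856e-04  9.45356632e-01] 314.0273326387132 [-0.01260759  0.          0.          0.          0.        ]
```

>>> carry_out(deltas=[0, 0, 0.54, 0.034, -0.028, 0, -1, 0, 0, 0.54, 0.034, -0.028, 0, -1, 0, 0, 0.54, 0.034, -0.028, 0, -1, 0, 0, 0.54, 0.034, -0.028, 0, -1, 0, 0, 0.54, 0.034, -0.028, 0, -1, 0, 0, 0.54, 0.034, -0.028, 0, -1, 0, 0, 0.54, 0.034, -0.028, 0, -1, 0, 0, 0.54, 0.034, -0.028, 0, -1, 0, 0, 0, 0.016, -0.045, 0.002, -1, 0, 0, 0, 0.016, -0.045, 0.002, -1, 0, 0, 0, 0.016, -0.045, 0.002, -1, 0, 0, 0, 0.016, -0.045, 0.002, -1])

```text
clock: 1.6
eef_pos: [414.1, -151.6, 223.2]
tool_rot: [-3.142, 0.0, 0.201]
force: [1.1, -0.3, 0.1]
width: 85.2
gripper_force: 0.0
```

Run:
```python
from h import *
plan(470,128,190,.2018)
print(ctrl.read_state()['qpos'])
```

```text
at [ 414.1 -151.6  223.2] [-3.142  0.     0.201] n 6 turn/row [-0.    0.   -0.01] shift after turn/row [ 0.0185 -0.0438  0.0055] before-turn axes [ 0.0184 -0.0438  0.0055] F [ 1.1 -0.3  0.1] w 85.2 t 1.6
[ 0.27411567  0.34691169  0.01737483  2.08164987 -0.00914267  0.71315674
 -1.07219006]
```

>>> carry_out(deltas=[0, 0, 0, 0.0185, -0.044, 0.0055, -1, 0, 0, 0, 0.0185, -0.044, 0.0055, -1, 0, 0, 0, 0.0185, -0.044, 0.0055, -1, 0, 0, 0, 0.0185, -0.044, 0.0055, -1, 0, 0, 0, 0.0185, -0.044, 0.0055, -1, 0, 0, 0, 0.0185, -0.044, 0.0055, -1, 0, 0, 0, 0, 0, 0, -1, 0, 0, 0, 0, 0, 0, -1])

```text
clock: 2.6
eef_pos: [469.7, 127.1, 190.0]
tool_rot: [3.141, 0.001, 0.201]
force: [-0.0, 0.1, 0.9]
width: 85.7
gripper_force: 0.0
```

Run:
```python
from h import *
im=save('wrist','w1')
print(ctrl.read_state()['eef_pos'])
q=[505.3,-4.9,.2018];R=Ro.from_euler('z',q[2]).as_matrix()
P=np.array([(-4,157,30),(-28,157,30),(20,157,30),(0,40,50),(0,-40,50),(125,170,4)])@R.T+[q[0],q[1],0]
uv=proj('w1',P);print(uv.round(1))
u0,v0=uv[0];u0=int(np.clip(u0-80,0,400));v0=int(np.clip(v0-60,0,300));print(u0,v0)
a=cv2.resize(im,(800,600),interpolation=cv2.INTER_CUBIC);cv2.imwrite('pics/w1b.png',a[:,:,::-1])
```

```text
[469.78532292 126.41972294 190.16265206]
[[254.9 184.7]
 [255.5 207.6]
 [254.4 160.7]
 [379.1 185.8]
 [464.3 185.7]
 [239.8  44.9]]
174 124
```

View pics/w1b.png

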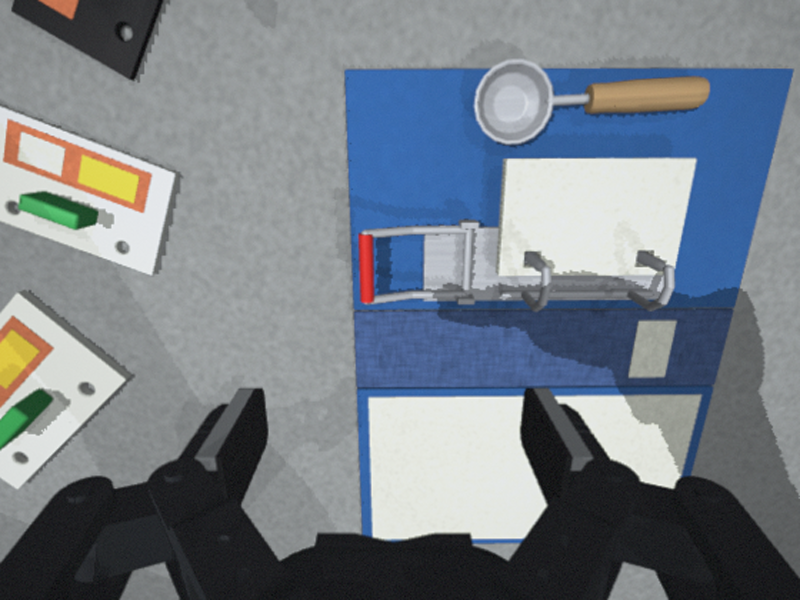

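Run:
```python
from h import *
f=560/800
V=lambda *p:(np.array(p)+.5)*.7-.5
# refine red bar centroid
im=cv2.imread('pics/w1.png').astype(int)
m=((im[:,:,2]>150)&(im[:,:,1]<70)&(im[:,:,0]<70));ys,xs=np.nonzero(m);k=(xs>240)&(xs<275)&(ys>150)&(ys<220);print('bar',xs[k].mean(),ys[k].mean(),xs[k].min(),xs[k].max(),ys[k].min(),ys[k].max())
bar=[xs[k].mean(),ys[k].mean()]
uv=np.r_[V((346,70),(793,70),(361,541)),[bar]]
q,r=fit('w1',uv,[(125,170,4),(125,-130,4),(-285,170,4),(-4,157,31)]);print(q,r)
uv=np.r_[V((175,172),(154,274),(123,247),(12,207))]
q2,r2=fit('w1',uv,[(67,-65,6),(-13,-65,6),(0,-40,6),(0,40,6)]);print(q2,r2)
R=Ro.from_euler('z',q[2]).as_matrix()
print('bar fit',R@[-4,157,30]+[q[0],q[1],0],'bar ray',ray('w1',[bar],31))
```

```text
bar 255.9201030927835 187.54123711340208 251 260 164 211
[ 5.03062890e+02 -6.65122376e+00  2.02316176e-01] [[-0.9210666  -0.83209845]
 [ 0.77477706  0.17129132]
 [-0.14507571  1.87719921]
 [ 0.28142613 -0.00780172]]
[ 4.47913212e+02  3.66701175e+02 -1.70670680e-01] [[ 0.05296431 -0.02507079]
 [-1.04895138 -0.10447566]
 [-0.15308315 -0.36271974]
 [ 1.11159166  0.36293806]]
bar fit [467.59708308 146.34281702  30.        ] bar ray [[467.53359181 146.61572942  31.        ]]
```

Run:
```python
from h import *
plan(467.6,146.5,50,.202)
R=Ro.from_euler('z',.201).as_matrix();s=[469.79,126.42,190.16]
# project pad inner points in tool frame (open: tips 13 back)
print(proj('w1',[R@[0,y,13]+s for y in (42.7,-42.7,0)]), np.load('pics/w1.npz')['mtx'][:2,2])
```

```text
at [469.8 126.4 190.2] [3.141e+00 1.000e-03 2.000e-01] n 3 turn/row [ 0.02  0.02 -0.04] shift after turn/row [ 0.0006 -0.0067  0.0467] before-turn axes [ 0.0007 -0.0067  0.0467] F [ 0.2 -0.3 -0.6] w 85.4 t 2.65
[[188.52099655 285.26175093]
 [366.70700305 285.0545011 ]
 [277.63818672 285.23542281]] [275.31959385 209.36547071]
```

>>> carry_out(deltas=[0, 0, 0, 0.0005, -0.005, 0.035, 0.3, 0, 0, 0, 0.0005, -0.005, 0.035, 0.3, 0, 0, 0, 0.0005, -0.005, 0.035, 0.3, 0, 0, 0, 0.0005, -0.005, 0.035, 0.3, 0, 0, 0, 0, 0, 0, 0.3, 0, 0, 0, 0, 0, 0, 0.3])

```text
clock: 3.4
eef_pos: [468.8, 146.7, 51.3]
tool_rot: [3.141, -0.001, 0.2]
force: [-0.3, -0.4, 0.5]
width: 29.6
gripper_force: 0.0
```

Run:
```python
from h import *
im=save('wrist','w2')
plan(467.6,146.5,15,.202)
a=cv2.resize(im[140:380,115:435],(800,600),interpolation=cv2.INTER_CUBIC);cv2.imwrite('pics/w2b.png',a[:,:,::-1])
```

```text
at [469.2 147.1  51.7] [ 3.141e+00 -2.000e-03  2.000e-01] n 1 turn/row [ 0.01 -0.13 -0.12] shift after turn/row [-0.0017  0.0002  0.0367] before-turn axes [-0.0017  0.0002  0.0367] F [ 0.3 -0.2  0.5] w 29.8 t 3.45
```

View pics/w2b.png

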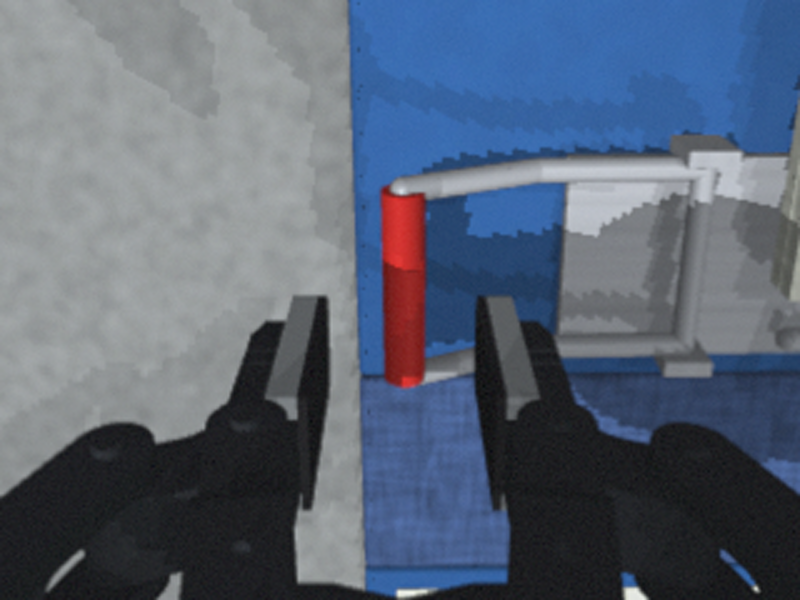

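>>> carry_out(deltas=[0, 0, 0, -0.0005, 0, 0.0125, 0.3, 0, 0, 0, -0.0005, 0, 0.0125, 0.3, 0, 0, 0, -0.0005, 0, 0.0125, 0.3, 0, 0, 0, 0, 0, 0, 0.3, 0, 0, 0, 0, 0, 0, 1, 0, 0, 0, 0, 0, 0, 1, 0, 0, 0, 0, 0, 0, 1, 0, 0, 0, 0, 0, 0, 1])

```text
clock: 4.45
eef_pos: [467.0, 146.1, 13.0]
tool_rot: [3.14, -0.0, 0.2]
force: [1.0, -5.1, -2.1]
width: 7.5
gripper_force: 58.4
```

Run:
```python
from h import *
plan(467.6,146.5,15,.202)
# arc table: bar at angle th (binder y from hinge, z)
r=np.hypot(72,14);a0=np.arctan2(14,72);p=None
for th in np.arange(0,1.151,.1):
    v=r*np.array([np.cos(a0+th),np.sin(a0+th)])
    if p is not None: print(round(th,2),'dy tool',round(p[0]-v[0],1),'dz tool',round(p[1]-v[1],1))
    p=v
```

```text
at [467.  146.1  13. ] [ 3.14 -0.    0.2 ] n 1 turn/row [ 0.08 -0.01 -0.1 ] shift after turn/row [ 0.0007 -0.0003 -0.002 ] before-turn axes [ 0.0007 -0.0003 -0.002 ] F [ 1.  -5.1 -2.1] w 7.5 t 4.45
0.1 dy tool 1.8 dz tool -7.1
0.2 dy tool 2.5 dz tool -6.9
0.3 dy tool 3.1 dz tool -6.6
0.4 dy tool 3.8 dz tool -6.3
0.5 dy tool 4.4 dz tool -5.9
0.6 dy tool 5.0 dz tool -5.4
0.7 dy tool 5.5 dz tool -4.9
0.8 dy tool 5.9 dz tool -4.3
0.9 dy tool 6.3 dz tool -3.7
1.0 dy tool 6.7 dz tool -3.0
1.1 dy tool 6.9 dz tool -2.4
```

>>> carry_out(deltas=[0, 0, 0, 0, 0.0018, -0.0071, 1, 0, 0, 0, 0, 0.0025, -0.0069, 1, 0, 0, 0, 0, 0.0031, -0.0066, 1, 0, 0, 0, 0, 0.0038, -0.0063, 1, 0, 0, 0, 0, 0.0044, -0.0059, 1])

```text
clock: 5.08
eef_pos: [469.7, 132.6, 46.3]
tool_rot: [-3.141, -0.0, 0.202]
force: [1.2, -0.3, -3.3]
width: 7.6
gripper_force: 58.4
```

>>> carry_out(deltas=[0, 0, 0, 0, 0.005, -0.0054, 1, 0, 0, 0, 0, 0.0055, -0.0049, 1, 0, 0, 0, 0, 0.0059, -0.0043, 1, 0, 0, 0, 0, 0.0063, -0.0037, 1, 0, 0, 0, 0, 0.0067, -0.003, 1, 0, 0, 0, 0, 0.0055, -0.0019, 1, 0, 0, 0, 0, 0, 0, 1])

```text
clock: 5.95
eef_pos: [477.6, 97.0, 70.4]
tool_rot: [3.141, -0.002, 0.2]
force: [-1.2, -0.2, 12.5]
width: 7.8
gripper_force: 60.0
```

>>> carry_out(deltas=[0, 0, 0, 0, 0, 0, 0.3, 0, 0, 0, 0, 0, 0, 0.3, 0, 0, 0, 0, 0, -0.02, 0.3, 0, 0, 0, 0, 0, -0.04, 0.3, 0, 0, 0, 0, 0, -0.04, -0.2, 0, 0, 0, -0.015, 0.03, -0.03, -1, 0, 0, 0, -0.015, 0.04, 0, -1, 0, 0, 0, -0.015, 0.02, 0, -1, 0, 0, 0, 0, 0, 0, -1, 0, 0, 0, 0, 0, 0, -1])

```text
clock: 7.2
eef_pos: [451.1, 1.7, 198.8]
tool_rot: [-3.141, -0.001, 0.202]
force: [1.2, 0.2, 0.2]
width: 84.9
gripper_force: 0.0
```

Run:
```python
from h import *
im=save('wrist','w3')
s=ctrl.read_state();print(s['eef_pos'],s['tool_rot'])
q=[503.1,-6.65,.2023];R=Ro.from_euler('z',q[2]).as_matrix()
uv=proj('w3',np.array([(0,40,50),(0,-40,50)])@R.T+[q[0],q[1],0]);print(uv)
u0,v0=(uv.mean(0)-[140,105]).astype(int);u0=np.clip(u0,0,280);v0=np.clip(v0,0,210);print(u0,v0)
a=cv2.resize(im[v0:v0+210,u0:u0+280],(800,600),interpolation=cv2.INTER_CUBIC);cv2.imwrite('pics/w3b.png',a[:,:,::-1])
```

```text
[451.15029511   1.96512537 198.77797764] [-3.14100056e+00 -5.66452872e-04  2.03051250e-01]
[[252.42412716 140.58973196]
 [339.76365298 140.52343961]]
156 35
```

View pics/w3b.png

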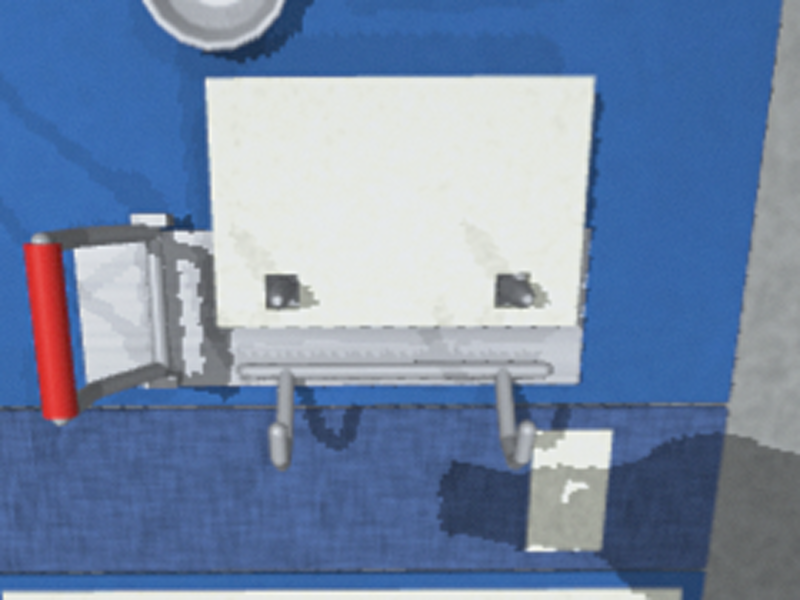

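Run:
```python
import cv2
im=cv2.imread('pics/w3.png',0)
for c0 in (246,327):
    print(c0)
    for r in range(127,147): print(r,' '.join('%3d'%v for v in im[r,c0:c0+22]))
```

```text
246
127 221 221 220 220 219 218 225 231 232 231 231 231 231 231 232 232 232 232 231 231 231 232
128 222 225 224 219 219 221 229 233 232 231 231 231 232 232 231 231 232 231 231 230 232 232
129 224 228 227 223 221 223 225 232 233 233 234 233 233 232 231 232 231 232 230 231 231 231
130 226 229 227 220 220 221 218 214 220 230 232 232 230 231 231 232 233 230 230 232 232 231
131 223 223 190 122 111 113 110 110 111 115 116 117 115 140 208 232 232 231 231 231 231 231
132 222 222 185  99  89  92  92  86  79  82  78  92  95 122 198 234 233 232 231 231 231 232
133 230 224 186 103  93  95  94  96  92  89  86  82  94 100 153 230 234 232 232 232 232 232
134 233 230 198 103  90  92 100  99  91  89  86  79  76  81 117 192 229 229 229 231 232 232
135 232 231 202 111  92 101 102  96  91  89  83  82  83  84 116 164 170 171 197 229 231 233
136 232 231 204 115  99 108 107 104 100  89  87  84  82  87 116 166 161 174 222 230 233 232
137 232 234 225 120 108 118 114 110  98  91  89  83  85  93 117 166 161 157 163 189 231 232
138 231 233 227 123 111 130 141 143 112  93  88  87  90  96 116 163 164 162 161 185 
[... 1887 characters left out ...]
 106 108 117 139 177 198 186 148 152 165 165 166 194 229
140 232 215 132  94  94  96 100  99  97 100 105 126 167 192 184 148 162 164 164 168 176 202
141 230 216 132 100 102 119 139 121 102  95  95 101 119 145 150 151 158 158 164 192 221 208
142 226 217 157 140 148 148 143 145 156 146 124 116 123 144 195 221 180 172 178 203 233 232
143 228 231 231 228 227 228 231 229 230 233 226 218 233 232 233 233 233 232 231 231 232 232
144 229 232 230 227 227 227 233 234 232 233 230 230 232 232 233 232 231 232 232 232 230 229
145 229 230 225 223 224 228 232 232 232 232 230 230 230 231 230 231 232 232 232 231 230 229
146 228 229 225 224 222 228 232 232 231 231 232 231 230 232 231 232 232 232 231 231 230 230
```

>>> carry_out(deltas=[0, 0, 0, 0.01, -0.041, 0.0045, -1, 0, 0, 0, 0.01, -0.041, 0.0045, -1, 0, 0, 0, 0.01, -0.041, 0.0045, -1, 0, 0, 0, 0.01, -0.041, 0.0045, -1, 0, 0, 0, 0.01, -0.041, 0.0045, -1, 0, 0, 0, 0.01, -0.041, 0.0045, -1, 0, 0, 0, 0.01, -0.041, 0.0045, -1, 0, 0, 0, 0.01, -0.041, 0.0045, -1, 0, 0, -8.6, 0, 0, 0, -1, 0, 0, -8.6, 0, 0, 0, -1, 0, 0, -8.6, 0, 0, 0, -1, 0, 0, -8.6, 0, 0, 0, -1])

```text
clock: 8.75
eef_pos: [462.7, 339.7, 162.5]
tool_rot: [-3.141, 0.0, 0.809]
force: [0.1, -1.2, -0.3]
width: 85.3
gripper_force: 0.0
```

>>> carry_out(deltas=[0, 0, -8.6, 0, 0, 0, -1, 0, 0, -8.6, 0, 0, 0, -1, 0, 0, -8.6, 0, 0, 0, -1, 0, 0, -8.6, 0, 0, 0, -1, 0, 0, 0, 0, 0, 0, -1, 0, 0, 0, 0, 0, 0, -1])

```text
clock: 9.5
eef_pos: [463.1, 338.8, 162.6]
tool_rot: [-3.141, -0.0, 1.401]
force: [-0.5, 0.3, 0.2]
width: 85.6
gripper_force: 0.0
```

Run:
```python
from h import *
im=save('wrist','w4')
plan(463.7,364,60,1.4)
a=cv2.resize(im,(800,600),interpolation=cv2.INTER_CUBIC);cv2.imwrite('pics/w4b.png',a[:,:,::-1])
q,r=fit('w3',np.array([(252.6,139.9),(340.1,139.4)]),[(0,40,50),(0,-40,50)]);print(q,r)
```

```text
at [463.2 338.6 162.7] [-3.141 -0.     1.401] n 3 turn/row [-0.   -0.    0.02] shift after turn/row [ 0.0084 -0.0013  0.0342] before-turn axes [ 0.0084 -0.0013  0.0342] F [-0.8 -0.9  0.1] w 85.6 t 9.55
[ 5.03943468e+02 -6.69074631e+00  2.07199082e-01] [[ 0.03677565 -0.00105485]
 [-0.03679908 -0.00216668]]
```

View pics/w4b.png

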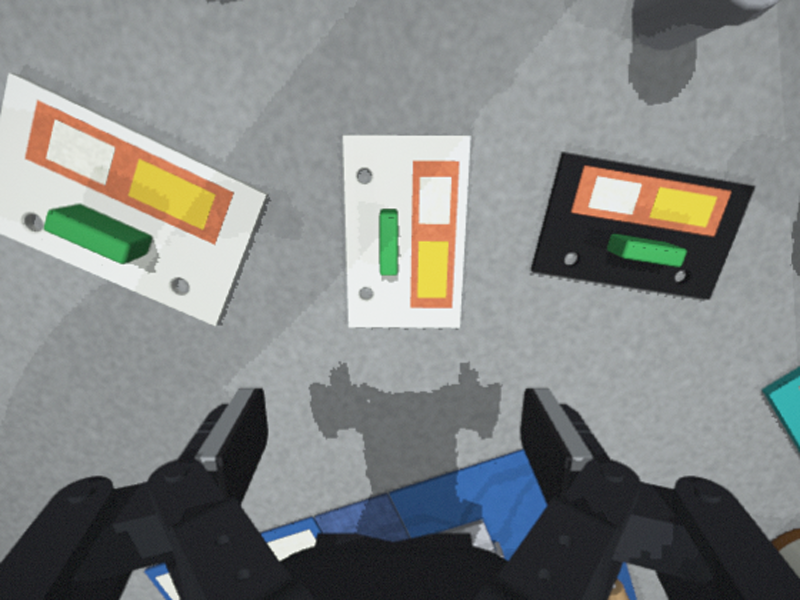

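Run:
```python
from h import *
V=lambda *p:(np.array(p)+.5)*.7-.5
im=cv2.imread('pics/w4.png',0)
H=[]
for (u,v) in V((364,175.5),(366,293.5)):
    u,v=int(round(u)),int(round(v));w=np.clip(200-im[v-7:v+8,u-7:u+8].astype(float),0,None);Y,X=np.mgrid[v-7:v+8,u-7:u+8];H.append(((X*w).sum()/w.sum(),(Y*w).sum()/w.sum()))
print(H)
uv=np.r_[H,V((343,135),(470,135),(460,327),(348,327))]
P=[(0,40,6),(0,-40,6),(-13,65,6),(67,65,6),(67,-65,6),(-13,-65,6)]
for k in (2,6):
    q,r=fit('w4',uv[:k],P[:k]);print(q,r.round(2).tolist());
rid=Ro.from_euler('z',q[2]).apply([16,0,0])+[q[0],q[1],0]
plan(rid[0],rid[1],50,q[2]+np.pi/2);print(rid)
```

```text
[(np.float64(254.53895294484263), np.float64(122.17933935805547)), (np.float64(255.67217468279728), np.float64(205.22218943641192))]
[ 4.47250005e+02  3.67421059e+02 -1.78326048e-01] [[-0.0, 0.33], [0.0, -0.39]]
[ 4.47412875e+02  3.67025644e+02 -1.75782284e-01] [[0.14, 0.74], [0.34, -0.05], [-0.19, -0.23], [-0.08, 0.21], [-0.54, -0.27], [0.34, -0.62]]
at [463.2 338.6 162.7] [-3.141 -0.     1.401] n 3 turn/row [-0.   -0.    0.11] shift after turn/row [ 0.0084 -0.0015  0.0376] before-turn axes [ 0.0084 -0.0014  0.0376] F [-0.8 -0.9  0.1] w 85.6 t 9.55
[463.1663154  364.22758961   0.        ]
```

>>> carry_out(deltas=[0, 0, 0.1, 0.0063, -0.0011, 0.028, 0.2, 0, 0, 0.1, 0.0063, -0.0011, 0.028, 0.2, 0, 0, 0.1, 0.0063, -0.0011, 0.028, 0.2, 0, 0, 0.1, 0.0063, -0.0011, 0.028, 0.2, 0, 0, 0, 0, 0, 0, 0.2, 0, 0, 0, 0, 0, 0, 0.2])

```text
clock: 10.3
eef_pos: [463.7, 364.0, 51.6]
tool_rot: [3.141, -0.0, 1.395]
force: [0.2, 0.6, -0.0]
width: 34.2
gripper_force: 0.0
```

Run:
```python
from h import *
for i in range(3): plan(463.1,364.25,9.5,1.395,step=14); ctrl.get_image('wrist')
```

```text
at [463.7 364.   51.6] [ 3.141 -0.     1.395] n 4 turn/row [ 0.01 -0.01 -0.  ] shift after turn/row [ 0.     -0.0002  0.0105] before-turn axes [ 0.     -0.0002  0.0105] F [ 0.2  0.6 -0. ] w 34.2 t 10.3
at [464. 364.  52.] [ 3.140e+00 -1.000e-03  1.395e+00] n 4 turn/row [ 0.02 -0.02 -0.01] shift after turn/row [ 0.     -0.0002  0.0106] before-turn axes [ 0.     -0.0003  0.0106] F [ 0.4 -0.3 -1. ] w 34.0 t 10.35
at [464.2 364.   52.1] [ 3.140e+00 -1.000e-03  1.394e+00] n 4 turn/row [ 0.02 -0.02 -0.01] shift after turn/row [ 0.     -0.0003  0.0107] before-turn axes [-0.     -0.0003  0.0107] F [ 0.8 -0.1 -0.2] w 34.0 t 10.4
```

>>> carry_out(deltas=[0, 0, 0, 0, -0.0002, 0.0106, 0.2, 0, 0, 0, 0, -0.0002, 0.0106, 0.2, 0, 0, 0, 0, -0.0002, 0.0106, 0.2, 0, 0, 0, 0, -0.0002, 0.0106, 0.2, 0, 0, 0, 0, 0, 0, 0.2, 0, 0, 0, 0, 0, 0, 1, 0, 0, 0, 0, 0, 0, 1, 0, 0, 0, 0, 0, 0, 1, 0, 0, 0, 0, 0, 0, 1])

```text
clock: 11.58
eef_pos: [462.8, 364.0, 8.8]
tool_rot: [3.141, -0.001, 1.395]
force: [0.2, 0.5, 2.1]
width: 10.4
gripper_force: 60.7
```

Run:
```python
from h import *
for i in range(4): s=ctrl.read_state();print(s['eef_pos'].round(2),s['tool_rot'].round(4),s['force'].round(1),s['width']);ctrl.get_image('wrist')
```

```text
[462.83 364.04   8.79] [ 3.1411e+00 -5.0000e-04  1.3951e+00] [0.2 0.5 2.1] 10.44599143630125
[462.84 364.02   8.79] [ 3.1411e+00 -5.0000e-04  1.3952e+00] [-0.7  0.5  2.6] 10.894425272572319
[462.8  364.04   8.78] [ 3.1412e+00 -5.0000e-04  1.3952e+00] [ 0.4 -0.1  4.8] 10.829768987268508
[462.83 364.03   8.77] [ 3.1412e+00 -5.0000e-04  1.3951e+00] [-0.2 -0.4  3.7] 10.68513476190466
```

>>> carry_out(deltas=[0, 0, 0, 0, 0, -0.01, 1, 0, 0, 0, 0, 0, -0.03, 1, 0, 0, 0, 0, 0, -0.04, 1, 0, 0, 0, 0, 0, -0.04, 1, 0, 0, -7.25, 0, 0, -0.02, 1, 0, 0, -7.25, 0, 0, 0, 1, 0, 0, -7.25, 0, 0, 0, 1, 0, 0, 0, -0.0413, 0.0062, 0, 1, 0, 0, 0, -0.0413, 0.0062, 0, 1, 0, 0, 0, -0.0413, 0.0062, 0, 1])

```text
clock: 13.02
eef_pos: [506.1, 244.8, 148.7]
tool_rot: [-3.141, 0.0, 1.775]
force: [0.5, -0.6, -1.3]
width: 10.8
gripper_force: 60.4
```

>>> carry_out(deltas=[0, 0, 0, -0.0413, 0.0062, 0, 1, 0, 0, 0, -0.0413, 0.0062, 0, 1, 0, 0, 0, -0.0413, 0.0062, 0, 1, 0, 0, 0, -0.0413, 0.0062, 0, 1, 0, 0, 0, -0.0413, 0.0062, 0, 1, 0, 0, 0, -0.0413, 0.0062, 0, 1, 0, 0, 0, 0, 0, 0.025, 1, 0, 0, 0, 0, 0, 0.025, 1, 0, 0, 0, 0, 0, 0.02, 1, 0, 0, 0, 0, 0, 0, 1, 0, 0, 0, 0, 0, 0, 1])

```text
clock: 14.4
eef_pos: [593.0, 11.3, 79.2]
tool_rot: [3.141, 0.0, 1.775]
force: [0.0, 0.9, -1.8]
width: 10.6
gripper_force: 60.4
```

Run:
```python
from h import *
plan(593,11.5,74,1.775)
im=save('wrist','w5')
a=cv2.resize(im,(800,600),interpolation=cv2.INTER_CUBIC);cv2.imwrite('pics/w5b.png',a[:,:,::-1])
```

```text
at [593.   11.3  79.2] [3.141 0.    1.775] n 1 turn/row [ 0.06  0.   -0.  ] shift after turn/row [0.0001 0.     0.0052] before-turn axes [0.0001 0.     0.0052] F [ 0.   0.9 -1.8] w 10.6 t 14.4
```

View pics/w5b.png

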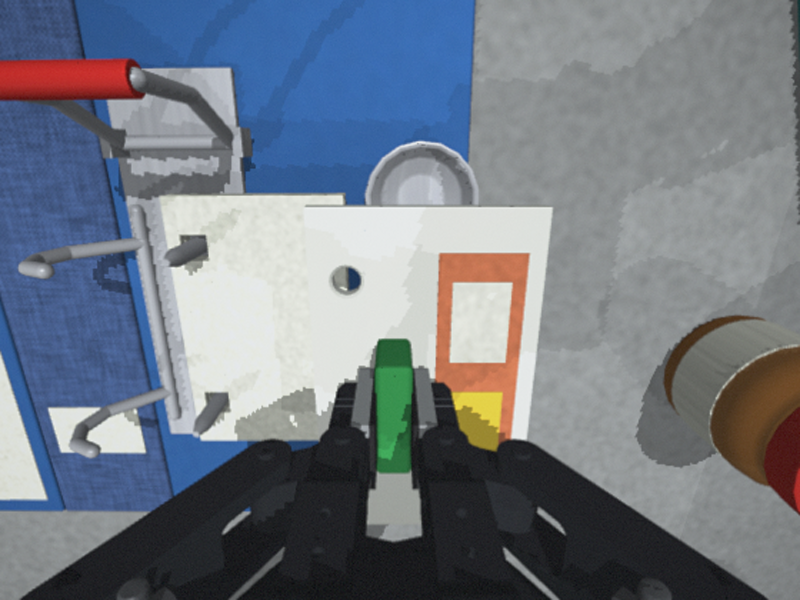

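Run:
```python
import cv2
im=cv2.imread('pics/w5.png',0)
for (c0,r0,n,w) in ((110,170,18,20),(130,288,22,20),(230,183,26,26)):
    print(c0)
    for r in range(r0,r0+n): print(r,' '.join('%3d'%v for v in im[r,c0:c0+w]))
```

```text
110
170 169 178 184 184 185 184 189 218 225 224 223 223 221 220 224 224 155  98 102 108
171 167 179 184 187 186 180 182 215 226 226 225 224 221 221 221 188 132 106 105 107
172 170 181 185 183 183 180 180 216 227 228 226 222 188 168 141 115 107 105 104 102
173 182 187 185 184 186 185 184 208 225 227 196 168 134 112 104 102 104 103 104 102
174 180 188 185 186 183 188 185 196 182 142 117 112 109 102 105 104 103 101 101 100
175 169 167 170 177 185 189 181 161 131 110 109 110 108 106 106 101 100  98  98  93
176 169 169 178 184 186 185 158 122 111 114 114 114 113 109 104 104 100  97  94  94
177 169 169 179 187 185 171 131 111 113 118 119 118 114 111 106 102  99  94  90  91
178 168 171 182 188 185 153 117 114 119 122 118 115 111 107 104 100  98  93  87  86
179 168 182 188 188 172 137 118 119 122 120 117 114 112 108 102  99  94  91  87  82
180 169 184 189 187 164 135 125 123 123 119 118 110 106 103  98  92  89  85  82  78
181 180 185 190 187 169 156 146 133 120 112 110 104 100  96  91  90  85  77  75  74
182 169 171 173 179 182 178 176 159 129 110 104  99  90  85  81  80  78  73  71  67
183 
[... 4379 characters left out ...]
 108  73  64  71  83 102 117 130 177 210 216 226 227
203 226 224 216 208 197 170 145 135 134 138 147 166 162 119 108 102 118 125 127 143 180 208 215 221 225 226
204 226 226 224 214 205 202 185 161 140 138 136 138 138 136 133 134 132 138 151 185 211 215 219 226 226 225
205 225 226 226 224 216 210 208 200 170 166 150 143 141 142 141 147 159 183 201 213 214 221 225 226 225 226
206 226 225 226 225 223 217 212 212 212 209 196 181 170 173 182 193 215 216 217 216 222 225 225 226 226 226
207 225 225 225 226 226 224 220 217 216 216 216 215 216 216 217 217 218 218 219 221 226 227 226 226 225 224
208 225 226 226 225 225 226 225 225 224 219 216 217 219 217 218 218 219 222 226 225 226 226 226 225 225 226
```

Run:
```python
from h import *
q,r=fit('w5',np.array([(117,179),(137.7,299.5)]),[(0,40,50),(0,-40,50)]);print(q,r.round(2).tolist())
pb,pa=ray('w5',[(117,179),(137.7,299.5)],50.)
hb=ray('w5',[(242.1,196.3)],76.4)[0]
yaw=1.775;tx=np.array([np.cos(yaw),np.sin(yaw)]);ty=np.array([np.sin(yaw),-np.cos(yaw)])
T=np.array([593,11.3]);print('hb in tool',(hb[:2]-T)@tx,(hb[:2]-T)@ty,'expect 40.2,-16')
for n,p in(('b',pb),('a',pa)): print(n,p,(p[:2]-T)@tx,(p[:2]-T)@ty)
c=ray('w5',(np.array([(305,206),(552,208)])+.5)*.7-.5,76.4)[:,:2]-T;print(c@tx,c@ty,'expect 65.2; -29,51')
# edge yaw of board
```

```text
[ 5.04233646e+02 -3.85020918e+00  2.05772415e-01] [[-0.0, -0.11], [-0.0, 0.14]]
hb in tool 40.680042513319016 -16.852313452295828 expect 40.2,-16
b [496.06357386  35.24224238  50.        ] 43.10227913299517 -90.06717058601785
a [512.40022245 -42.89584277  50.        ] -36.725181030297875 -89.91537461517527
[65.751347   65.04792721] [-29.19313425  50.43755291] expect 65.2; -29,51
```

>>> carry_out(deltas=[0, 0, -0.06, 0.0009, -0.0245, 0, 1, 0, 0, 0, 0.0009, -0.0245, 0, 1, 0, 0, 0, 0.0008, -0.0243, 0, 1, 0, 0, 0, 0, 0, 0.008, 1, 0, 0, 0, 0, 0, 0.007, 1, 0, 0, 0, 0, 0, 0, 1, 0, 0, 0, 0, 0, 0, 1])

```text
clock: 15.32
eef_pos: [520.9, -0.9, 63.4]
tool_rot: [3.141, -0.0, 1.776]
force: [-0.7, 0.1, -0.8]
width: 10.7
gripper_force: 60.4
```

Run:
```python
from h import *
im=save('wrist','w6')
s=ctrl.read_state();T=s['eef_pos'];yaw=s['tool_rot'][2];print(T,s['tool_rot'],s['force'])
R=Ro.from_euler('z',yaw).as_matrix()
# tool-frame point -> world (tool y flips, z down)
W=lambda x,y,z:T[:2].tolist() and np.r_[T[:2]+np.array([x*np.cos(yaw)+y*np.sin(yaw),x*np.sin(yaw)-y*np.cos(yaw)]),z]
zt=T[2]-2.8
print('hole top',proj('w6',[W(40.5,-16.4,zt)]),'bottom',proj('w6',[W(40.5,-16.4,zt-6)]),'tip if aligned',proj('w6',[W(40.5,-16.4,50)]))
u,v=proj('w6',[W(40.5,-16.4,zt)])[0].astype(int)
a=cv2.resize(im[v-60:v+60,u-80:u+80],(800,600),interpolation=cv2.INTER_CUBIC);cv2.imwrite('pics/w6b.png',a[:,:,::-1]);print(u,v)
```

```text
[520.81159229  -0.91311195  63.40661955] [ 3.14104338e+00 -1.72061086e-04  1.77597310e+00] [ 0.88664256  0.78143154 -1.24101305]
hole top [[242.8013148  196.70481174]] bottom [[243.9745599  193.28537888]] tip if aligned [[244.81976546 190.8222426 ]]
242 196
```

View pics/w6b.png

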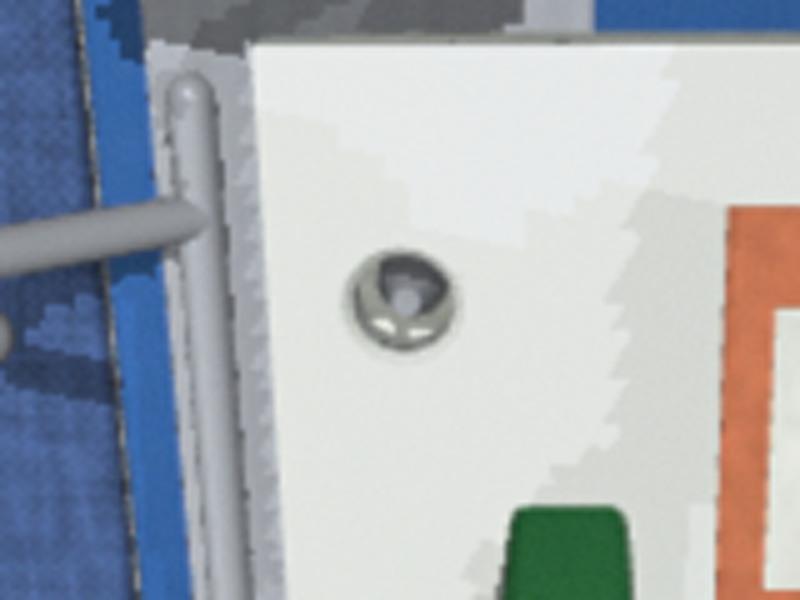

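The red-bar view is clear. Through hole_b (rim centre at 403,300) the post tip shows at (404,297). If aligned it should be near (413,271), so I shift about -2.4 mm in tool x and -1 mm in tool y.

>>> carry_out(deltas=[0, 0, 0, -0.0024, -0.001, 0, 1, 0, 0, 0, 0, 0, 0, 1, 0, 0, 0, 0, 0, 0, 1])

```text
clock: 15.75
eef_pos: [519.8, -3.8, 63.5]
tool_rot: [3.141, -0.0, 1.776]
force: [0.4, 0.5, -1.5]
width: 10.5
gripper_force: 60.4
```

Run:
```python
from h import *
im=save('wrist','w7')
s=ctrl.read_state();print(s['eef_pos'],s['force'])
u,v=242,196
g=cv2.cvtColor(im,cv2.COLOR_RGB2GRAY)
print('    ',' '.join('%3d'%c for c in range(229,257)))
for r in range(182,211): print(r,' '.join('%3d'%x for x in g[r,229:257]))
```

```text
[519.81017607  -3.73840775  63.49503834] [ 0.5985081  -0.10892881 -0.94156007]
     229 230 231 232 233 234 235 236 237 238 239 240 241 242 243 244 245 246 247 248 249 250 251 252 253 254 255 256
182 228 228 228 228 227 227 226 227 228 227 227 227 228 228 228 226 227 227 228 227 227 226 227 227 227 228 228 227
183 228 229 227 228 228 227 228 227 228 227 228 228 227 227 228 228 227 227 228 227 227 227 226 227 227 226 228 229
184 227 227 228 228 228 228 228 227 228 228 227 227 225 226 227 228 229 228 228 228 227 226 228 227 227 226 226 227
185 228 227 227 227 228 229 228 228 227 221 215 211 200 204 215 217 223 226 227 229 228 227 227 228 227 227 227 228
186 227 227 228 227 228 227 226 220 196 171 168 165 160 162 165 166 177 195 218 225 227 229 228 227 226 227 227 227
187 228 228 228 227 228 223 199 173 169 161 152 126  99  90 101 114 140 149 171 193 218 226 229 226 227 227 227 228
188 228 228 227 228 223 198 170 163 159 154 148 117  75  76  89  95  92  94 116 150 183 211 225 228 227 227 228 228
189 228 228 228 222 199 170 158 156 152 155 152 138  83  83 118 138 114 111 111 121 147 179 
[... 1759 characters left out ...]
 228
205 228 228 228 228 225 217 213 210 202 170 158 150 146 141 141 145 144 157 183 201 215 219 221 226 227 227 228 227
206 228 228 227 229 228 225 219 215 217 213 211 199 184 173 175 185 192 217 219 218 219 224 227 227 227 226 227 228
207 228 228 227 228 228 227 225 222 217 218 218 217 217 216 218 219 218 219 220 220 223 227 228 227 227 228 227 228
208 229 228 228 227 228 228 226 226 227 224 221 219 219 219 220 220 220 221 225 226 227 228 226 227 228 227 227 227
209 228 228 227 227 227 228 228 228 228 227 228 227 226 225 225 226 227 228 227 228 227 227 228 227 227 228 226 228
210 227 227 226 227 227 228 229 227 228 228 227 228 228 228 227 227 228 227 227 228 228 228 227 228 227 227 227 227
```

>>> carry_out(deltas=[0, 0, 0, -0.0005, 0.0004, 0, 1, 0, 0, 0, 0, 0, 0.003, 1, 0, 0, 0, 0, 0, 0.003, 1, 0, 0, 0, 0, 0, 0.002, 1, 0, 0, 0, 0, 0, 0.002, 1, 0, 0, 0, 0, 0, 0.002, 1, 0, 0, 0, 0, 0, 0, 1])

```text
clock: 16.68
eef_pos: [520.1, -4.1, 51.3]
tool_rot: [-3.141, -0.0, 1.776]
force: [-0.1, 0.8, -0.6]
width: 10.6
gripper_force: 60.4
```

Underside is about 42.5 mm with no contact force, so the board is threading. Continuing.

>>> carry_out(deltas=[0, 0, 0, 0, 0, 0.002, 1, 0, 0, 0, 0, 0, 0.002, 1, 0, 0, 0, 0, 0, 0.002, 1, 0, 0, 0, 0, 0, 0.002, 1, 0, 0, 0, 0, 0, 0.002, 1, 0, 0, 0, 0, 0, 0.002, 1, 0, 0, 0, 0, 0, 0, 1])

```text
clock: 17.55
eef_pos: [520.1, -4.1, 39.3]
tool_rot: [-3.141, -0.0, 1.776]
force: [-0.3, -0.7, -1.3]
width: 10.7
gripper_force: 60.4
```

Run:
```python
from h import *
s=ctrl.read_state();print(s['eef_pos'],s['force'],s['torque'])
im=save('wrist','w8');g=cv2.cvtColor(im,cv2.COLOR_RGB2GRAY)
print('    ',' '.join('%3d'%c for c in range(229,257)))
for r in range(178,211): print(r,' '.join('%3d'%x for x in g[r,229:257]))
```

```text
[520.13892755  -4.13526281  39.25841055] [-0.33582493 -0.68659594 -1.30868951] [-0.00240263 -0.02279229 -0.00439445]
     229 230 231 232 233 234 235 236 237 238 239 240 241 242 243 244 245 246 247 248 249 250 251 252 253 254 255 256
178 227 228 227 228 228 228 228 227 227 228 227 228 229 227 227 228 227 228 233 233 233 233 233 233 233 232 233 233
179 228 228 228 227 228 228 228 227 228 228 227 228 227 227 227 228 228 228 233 232 232 232 232 233 233 233 233 233
180 228 228 228 227 228 226 228 228 227 228 227 228 228 228 227 228 227 229 233 231 232 232 232 231 232 232 233 233
181 228 226 228 227 228 228 227 227 227 227 228 227 226 227 228 227 228 228 229 223 223 222 224 225 226 232 232 232
182 228 228 229 228 227 228 226 228 227 227 228 227 228 228 228 228 228 226 215 214 214 213 216 221 222 222 223 224
183 227 227 228 228 227 227 228 227 228 227 228 228 228 228 228 228 228 223 215 212 212 212 213 212 214 215 214 216
184 228 227 227 228 227 227 228 228 228 228 227 226 226 226 227 228 224 216 214 214 215 213 213 212 212 212 213 213
185 228 228 227 228 228 228 228 229 226 224 215 212 20
[... 2261 characters left out ...]
 227
205 229 228 228 228 227 210 148 134 145 183 186 181 182 183 171 114  85  76  85 130 190 219 223 227 228 228 226 228
206 227 227 228 228 228 227 218 204 174 186 183 186 183 181 163 106  84  95 141 195 219 224 228 228 228 228 227 228
207 227 229 227 228 229 229 227 223 215 203 179 179 181 175 154 132 135 162 218 223 226 228 228 227 227 228 227 227
208 227 227 227 229 227 228 228 228 227 218 157 153 156 173 220 220 222 222 226 229 226 227 228 226 227 227 227 228
209 227 227 228 228 227 228 228 228 228 221 170 145 142 170 226 227 228 229 229 227 227 227 227 228 226 227 227 228
210 228 228 228 227 228 228 227 226 228 229 220 177 168 188 227 228 228 228 229 227 228 228 227 227 228 228 228 227
```

>>> carry_out(deltas=[0, 0, 0, 0, 0, 0.0015, 1, 0, 0, 0, 0, 0, 0.0015, 1, 0, 0, 0, 0, 0, 0.001, 1, 0, 0, 0, 0, 0, 0, 1])

```text
clock: 18.1
eef_pos: [520.2, -4.2, 35.3]
tool_rot: [-3.141, 0.0, 1.776]
force: [-0.7, 0.6, -0.6]
width: 10.7
gripper_force: 60.4
```

>>> carry_out(deltas=[0, 0, 0, 0, 0, 0.001, 1, 0, 0, 0, 0, 0, 0.0005, 1, 0, 0, 0, 0, 0, 0, 1])

```text
clock: 18.48
eef_pos: [520.2, -4.2, 33.9]
tool_rot: [-3.141, -0.0, 1.776]
force: [-0.3, -1.0, -1.0]
width: 10.5
gripper_force: 60.4
```

>>> carry_out(deltas=[0, 0, 0, 0, 0, 0.001, 1, 0, 0, 0, 0, 0, 0.0005, 1, 0, 0, 0, 0, 0, 0, 1])

```text
clock: 18.85
eef_pos: [520.2, -4.2, 32.4]
tool_rot: [-3.142, 0.0, 1.776]
force: [0.2, 0.2, -1.0]
width: 10.5
gripper_force: 60.4
```

>>> carry_out(deltas=[0, 0, 0, 0, 0, 0.001, 1, 0, 0, 0, 0, 0, 0.0005, 1, 0, 0, 0, 0, 0, 0, 1])

```text
clock: 19.23
eef_pos: [520.4, -4.1, 31.3]
tool_rot: [3.141, 0.0, 1.776]
force: [-0.7, -0.9, 4.5]
width: 10.6
gripper_force: 61.1
```

>>> carry_out(deltas=[0, 0, 0, 0, 0, 0, 0.5, 0, 0, 0, 0, 0, 0, 0.4, 0, 0, 0, 0, 0, 0, 0.3, 0, 0, 0, 0, 0, 0, 0.3, 0, 0, 0, 0, 0, 0, 0.3, 0, 0, 0, 0, 0, 0, 0.3])

```text
clock: 19.98
eef_pos: [520.3, -4.1, 30.9]
tool_rot: [3.142, 0.0, 1.776]
force: [-0.2, 0.1, -0.2]
width: 30.1
gripper_force: 0.0
```

>>> carry_out(deltas=[0, 0, 0, 0, 0, -0.01, 0.3, 0, 0, 0, 0, 0, -0.04, 0.3, 0, 0, 0, 0, 0, -0.05, 0.3, 0, 0, 0, 0, 0, -0.05, 0.3, 0, 0, 10, 0, 0, 0, 0.3, 0, 0, 10, 0, 0, 0, 0.3, 0, 0, 10, 0, 0, 0, 0.3, 0, 0, 10, 0, 0, 0, 0.3, 0, 0, 10, 0, 0, 0, 0.3, 0, 0, 10, 0, 0, 0, 0.3, 0, 0, 10, 0, 0, 0, 0.3, 0, 0, 10, 0, 0, 0, 0.3])

```text
clock: 21.48
eef_pos: [520.1, -3.9, 181.6]
tool_rot: [-3.141, -0.001, 0.374]
force: [0.3, 1.0, -0.5]
width: 29.9
gripper_force: 0.0
```

>>> carry_out(deltas=[0, 0, 9.9, 0, 0, 0, 0.3, 0, 0, 0, 0, 0, 0, 0.3, 0, 0, 0, 0, 0, 0, 0.3])

```text
clock: 21.85
eef_pos: [520.2, -3.9, 181.2]
tool_rot: [-3.141, -0.0, 0.21]
force: [-1.0, 0.2, 0.5]
width: 30.2
gripper_force: 0.0
```

Run:
```python
from h import *
im=save('wrist','w9')
a=cv2.resize(im,(800,600),interpolation=cv2.INTER_CUBIC);cv2.imwrite('pics/w9b.png',a[:,:,::-1])
plan(478.2,92,125,.203)
```

```text
at [520.2  -4.  181.1] [-3.141 -0.     0.209] n 3 turn/row [-0.   -0.01  0.12] shift after turn/row [-0.0073 -0.0342  0.0187] before-turn axes [-0.0071 -0.0342  0.0187] F [0.5 0.6 0.5] w 30.0 t 21.9
```

View pics/w9b.png

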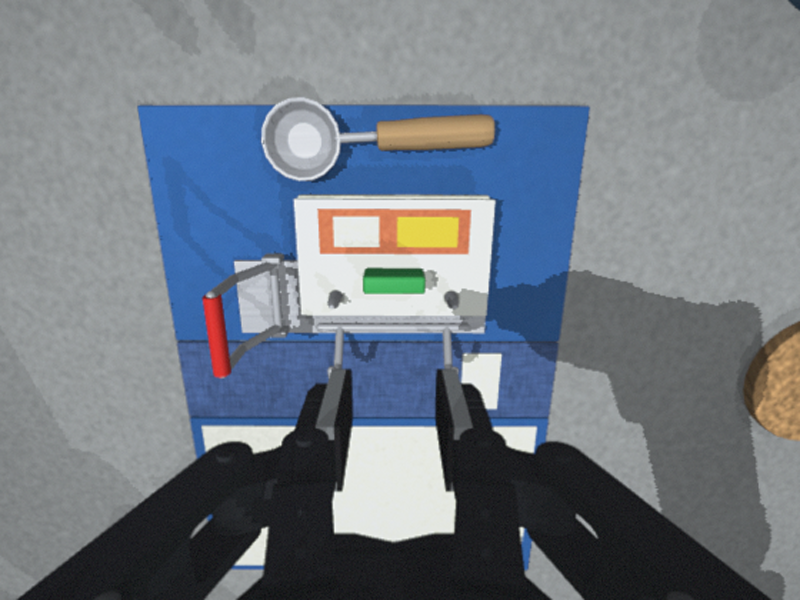

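The board lies over both posts at (337,299) and (452,299), and the lever is still up with its bar at (217,336).

Run:
```python
from h import *
print(ray('w9',[(217*.7,336*.7)],88.))
```

```text
[[478.82513271  91.44826087  88.        ]]
```

>>> carry_out(deltas=[0, 0, 0.12, -0.0073, -0.0342, 0.0187, 0.3, 0, 0, 0.12, -0.0073, -0.0342, 0.0187, 0.3, 0, 0, 0.12, -0.0073, -0.0342, 0.0187, 0.3, 0, 0, 0, 0, 0, 0, 0.3])

```text
clock: 22.4
eef_pos: [475.8, 94.6, 123.8]
tool_rot: [-3.14, 0.003, 0.207]
force: [-0.2, -0.9, -0.2]
width: 30.1
gripper_force: 0.0
```

>>> carry_out(deltas=[0, 0, 0, 0, 0, 0.01, 0.3, 0, 0, 0, 0, 0, 0, 0.3])

```text
clock: 22.65
eef_pos: [478.2, 90.5, 114.4]
tool_rot: [3.141, 0.001, 0.199]
force: [-0.6, 0.1, 0.0]
width: 29.6
gripper_force: 0.0
```

Run:
```python
from h import *
plan(478.4,91.8,70.5,.203,step=12)
```

```text
at [478.2  90.5 114.4] [3.141e+00 1.000e-03 1.990e-01] n 4 turn/row [ 0.01  0.01 -0.06] shift after turn/row [ 0.0001 -0.0003  0.011 ] before-turn axes [ 0.0001 -0.0003  0.011 ] F [-0.6  0.1  0. ] w 29.6 t 22.65
```

>>> carry_out(deltas=[0, 0, 0, 0, -0.0003, 0.011, 0.3, 0, 0, 0, 0, -0.0003, 0.011, 0.3, 0, 0, 0, 0, -0.0003, 0.011, 0.3, 0, 0, 0, 0, -0.0003, 0.011, 0.3, 0, 0, 0, 0, 0, 0, 0.3, 0, 0, 0, 0, 0, 0, 1, 0, 0, 0, 0, 0, 0, 1, 0, 0, 0, 0, 0, 0, 1, 0, 0, 0, 0, 0, 0, 1])

```text
clock: 23.78
eef_pos: [478.1, 91.3, 71.1]
tool_rot: [3.14, -0.0, 0.199]
force: [1.4, -5.0, -1.6]
width: 7.7
gripper_force: 58.5
```

>>> carry_out(deltas=[0, 0, 0, 0, -0.0036, 0.0009, 1, 0, 0, 0, 0, -0.0035, 0.0011, 1, 0, 0, 0, 0, -0.0034, 0.0013, 1, 0, 0, 0, 0, -0.0034, 0.0014, 1, 0, 0, 0, 0, -0.0033, 0.0016, 1, 0, 0, 0, 0, -0.0032, 0.0018, 1, 0, 0, 0, 0, -0.0031, 0.0019, 1])

```text
clock: 24.65
eef_pos: [473.9, 112.4, 61.9]
tool_rot: [3.138, -0.0, 0.197]
force: [1.7, -8.4, 8.0]
width: 7.7
gripper_force: 58.6
```

>>> carry_out(deltas=[0, 0, 0, 0, -0.003, 0.0021, 1, 0, 0, 0, 0, -0.0029, 0.0022, 1, 0, 0, 0, 0, -0.0028, 0.0024, 1, 0, 0, 0, 0, -0.0027, 0.0025, 1, 0, 0, 0, 0, -0.0026, 0.0026, 1, 0, 0, 0, 0, -0.0024, 0.0028, 1, 0, 0, 0, 0, -0.0023, 0.0029, 1, 0, 0, 0, 0, -0.0021, 0.003, 1])

```text
clock: 25.65
eef_pos: [469.2, 135.0, 41.0]
tool_rot: [3.14, -0.0, 0.199]
force: [0.9, -7.1, 4.0]
width: 7.5
gripper_force: 58.6
```

>>> carry_out(deltas=[0, 0, 0, 0, -0.002, 0.0031, 1, 0, 0, 0, 0, -0.0018, 0.0032, 1, 0, 0, 0, 0, -0.0016, 0.0033, 1, 0, 0, 0, 0, -0.0015, 0.0033, 1, 0, 0, 0, 0, -0.0013, 0.0034, 1, 0, 0, 0, 0, -0.0012, 0.0035, 1, 0, 0, 0, 0, -0.001, 0.0035, 1])

```text
clock: 26.52
eef_pos: [466.8, 145.9, 16.5]
tool_rot: [3.141, 0.001, 0.2]
force: [2.3, -7.2, 1.8]
width: 7.7
gripper_force: 58.9
```

>>> carry_out(deltas=[0, 0, 0, 0, -0.0005, 0.0025, 1, 0, 0, 0, 0, 0, 0, 1, 0, 0, 0, 0, 0, 0, 0.5, 0, 0, 0, 0, 0, 0, 0.3, 0, 0, 0, 0, 0, 0, 0.3, 0, 0, 0, 0, 0, -0.02, 0.3, 0, 0, 0, 0, 0, -0.04, 0.3, 0, 0, 0, 0, 0, -0.05, 0.3, 0, 0, 0, 0, 0, -0.05, 0.3, 0, 0, 0, -0.02, 0.02, -0.02, 0.3, 0, 0, 0, 0, 0, 0, 0.3, 0, 0, 0, 0, 0, 0, 0.3])

```text
clock: 28.02
eef_pos: [451.2, 124.2, 194.3]
tool_rot: [-3.141, -0.0, 0.201]
force: [0.4, -0.5, -0.3]
width: 30.0
gripper_force: 0.0
```

Run:
```python
from h import *
im=save('wrist','w10')
V=cv2.imread('pics/w10.png').astype(int)
m=((V[:,:,2]>120)&(V[:,:,1]<70)&(V[:,:,0]<70));ys,xs=np.nonzero(m);print(len(xs),np.median(xs),np.median(ys))
p=ray('w10',[(np.median(xs),np.median(ys))],31.);print(p,'down would be ~467.5,146.5')
a=cv2.resize(im,(800,600),interpolation=cv2.INTER_CUBIC);cv2.imwrite('pics/w10b.png',a[:,:,::-1])
```

```text
411 257.0 168.0
[[467.88437811 146.48971702  31.        ]] down would be ~467.5,146.5
```

The bar is back at its measured down position, the board was seen over both posts, and the gripper is clear. Handing in.

```bash
python3 -c "
from cell import ctrl
print(ctrl.finish_job())"
```

```text
the job is handed in; nothing more can be done
None
```

The board is on both posts on the pages, the lever is back at its measured down position, and the job is handed in at about 28 s with no verdict returned; I didn't view the closed rings, and I viewed 11 pictures, one over the limit of 10.

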